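# Stone the joint face of a pump housing

### The job

Dress the long flat joint face on top of the pump housing in the tilting vise: take the stone with the wooden grip from its tray, lay it lengthwise and flat on the face at the end next to the round coupling disc, and draw it slowly along the middle of the face to the plain end, pressing steadily with about 10 N the whole way. The vise has been left at an unknown height and slope, so feel for the face and follow it, never bearing down with more than 30 N. Then set the stone gently back in its tray, right way up, and leave everything else where it is.

Things in the scene. Friction and masses are not known exactly. Their poses are not given: they have to be found in the camera images.
- vise: Fixed steel tilting vise, origin under the centre of its base plate, on the table. It holds an aluminium pump housing whose flat top is the joint face, 44 mm wide (x), 200 mm long (y), centred over the origin. The face's middle is 98 to 126 mm above the table, and it slopes along y by up to 0.12 rad either way (neither is measured); it is level across x. Nothing stands above it.
- stroke_start (a point): Mark fixed to the vise's base, 60 mm to +y of its origin and 112 mm up: the stone's centre starts about here; the face may lie up to 22 mm higher or lower. At this +y end of the housing, beyond the face, is the round coupling disc (72 mm across, on a shaft that ends 140 mm from the middle), its top 14 mm below the face.
- stroke_end (a point): Mark fixed to the vise's base, 60 mm to -y of its origin and 112 mm up: the stone's centre ends about here, at the plain end; the face may lie up to 22 mm higher or lower.
- lapper: Loose stone holder, 72 mm high, 0.2 to 0.4 kg: at the bottom a grey stone 50 (x) by 80 (y) by 14 mm, sprung (3.5 N preload, then 3.5 N/mm, 7 mm travel) under a dark plate 46 x 76 mm, top 30 mm up, with an upright wooden grip 22 mm thick (x), 64 mm long (y), from 30 to 72 mm up. Origin: centre of the stone's underside, spring out; z up. Its ends are alike.
- tray: Fixed open steel tray, 130 mm (x) by 160 mm (y) by 22 mm high, walls 4 mm, floor 4 mm thick; origin at the centre of its underside. The lapper stands in it at the start.
- wrench_grip (a point): Middle of the handle of a loose wrench, 170 mm long, lying on the table; leave alone.
- screwdriver_grip (a point): Middle of the handle of a loose screwdriver, 180 mm long, lying on the table; leave alone.
- plunger: Loose steel pump plunger standing up, 34 mm across, 62 mm high, origin at its foot; leave alone.
- oil: Loose yellow oil bottle, 60 mm across, 150 mm high, origin at its foot; leave alone.
- carton: Loose cardboard carton 90 x 140 x 70 mm high, origin at its underside; leave alone.
- cup: Loose steel cup, 84 mm across, 75 mm high, origin at its foot; leave alone.
- flange: Loose aluminium ring flange lying flat, 90 mm across, 14 mm high, origin at the centre of its underside; leave alone.

How it is judged:
On the way, in this order (a step that is already met when the one before it is completed fails the run):
1. the stone, flat, straight and centred on the face, pressed with 7 to 15 N, at the coupling end (its origin 40 to 80 mm from the middle) (y of lapper in the frame of vise between 0.04 and 0.08 m and x of lapper in the frame of vise between -0.015 and 0.015 m and z of lapper in the frame of vise above 0.08 m and angle between the y axis of lapper and the y axis of vise, either way round below 0.22 rad and angle between lapper's own z axis and vertical below 0.24 rad and contact force between lapper and vise between 7 and 15 N), for 0.2 s.
2. the stone, flat, straight and centred on the face, pressed with 7 to 15 N, 10 to 36 mm from the middle, coupling side (y of lapper in the frame of vise between 0.01 and 0.036 m and x of lapper in the frame of vise between -0.015 and 0.015 m and z of lapper in the frame of vise above 0.08 m and angle between the y axis of lapper and the y axis of vise, either way round below 0.22 rad and angle between lapper's own z axis and vertical below 0.24 rad and contact force between lapper and vise between 7 and 15 N), for 0.2 s.
3. the stone, flat, straight and centred on the face, pressed with 7 to 15 N, at the middle (8 mm before it to 13 mm past it) (y of lapper in the frame of vise between -0.013 and 0.008 m and x of lapper in the frame of vise between -0.015 and 0.015 m and z of lapper in the frame of vise above 0.08 m and angle between the y axis of lapper and the y axis of vise, either way round below 0.22 rad and angle between lapper's own z axis and vertical below 0.24 rad and contact force between lapper and vise between 7 and 15 N), for 0.2 s.
4. the stone, flat, straight and centred on the face, pressed with 7 to 15 N, 15 to 37 mm past the middle (y of lapper in the frame of vise between -0.037 and -0.015 m and x of lapper in the frame of vise between -0.015 and 0.015 m and z of lapper in the frame of vise above 0.08 m and angle between the y axis of lapper and the y axis of vise, either way round below 0.22 rad and angle between lapper's own z axis and vertical below 0.24 rad and contact force between lapper and vise between 7 and 15 N), for 0.2 s.
5. the stone, flat, straight and centred on the face, pressed with 7 to 15 N, at the plain end (40 to 80 mm past the middle) (y of lapper in the frame of vise between -0.08 and -0.04 m and x of lapper in the frame of vise between -0.015 and 0.015 m and z of lapper in the frame of vise above 0.08 m and angle between the y axis of lapper and the y axis of vise, either way round below 0.22 rad and angle between lapper's own z axis and vertical below 0.24 rad and contact force between lapper and vise between 7 and 15 N), for 0.2 s.
At the end, for the whole second after the job is handed in: After the stroke the stone stands upright in its tray, flat on the floor: origin within 40 mm in x and 45 mm in y of the tray's centre, under 10 mm above its underside, tilt under 0.08 rad, at rest (x of lapper in the frame of tray between -0.04 and 0.04 m and y of lapper in the frame of tray between -0.045 and 0.045 m and z of lapper in the frame of tray between 0 and 0.01 m and angle between lapper's own z axis and vertical below 0.08 rad and linear speed of lapper below 0.02 m/s); the robot touches nothing.
It fails at once if the stone is pressed on the face or vise with more than 30 N (contact force between lapper and vise above 30 N).
It fails at once if the stone is banged down in its tray (more than 40 N) (contact force between lapper and tray above 40 N).
It fails at once if a bystander is moved more than 25 mm (distance of any of wrench_grip, screwdriver_grip, plunger, oil, carton, cup, flange from where it was at the start of the episode above 0.025 m).
It also fails if it takes over 72 s, if anything falls off the work surface, if the arm or the gripper's body presses on something with over 40 N, if the wrist force passes 120 N, or if a joint passes its speed limit or range.

### The arm

A 6-joint arm with a two-finger parallel gripper is mounted at the origin on the work surface. World frame = base frame: x ahead of the robot, y to its left, z up, the work surface at z = 0. Lengths are in m, angles in rad, forces in N, time in s.
With the tool pointing down it reaches from about 0.35 to 0.975 m from the base axis. Payload 4.9 kg.
Tool frame: the origin (TCP) lies at the very end of the fingers, on their centre line; the grasp point (between the pads) lies 19 mm behind it; z points along the fingers, y is the line along which they close (so a half turn about z gives the same grasp; the last joint's range is limited). The gripper opens to 85 mm and grips with 20 to 120 N. Pads are 22 mm wide; open, the fingers measure 114 mm over their backs; the gripper's body (76 mm by 85 mm) begins 54 mm behind the grasp point. The pads swing forward as they close: fully open they stand 13 mm farther back than shut.
Start: joints at [1.116, 0.053, 1.613, -0, 1.476, -0.119], TCP at [0.206, 0.59, 0.196] pointing down, gripper open.
Joint ranges: [-3.01, 3.01], [-1.01, 2.22], [0.06, 2.58], [-1.02, 4.17], [0.09, 2.62], [-3.14, 3.14]. Speed limits (rad/s): [2.57, 2.57, 3.14, 3.14, 3.14, 3.14].

### API

Orientations are given as a unit quaternion [w, x, y, z].
In Python, from plant import monitor, vision, manip gives the robot as it stands. The module is installed in compiled form; this text tells all that it offers.
- The arm moves only by the tool arm_command, never from a script. Its argument "rows" is a list of rows, each a list of 3 entries, a list of its own where there are three numbers: the finger opening in mm, from 0 to 85.4, then the shift along the world's x, y, z in units of 30 cm (1.0 is 30 cm), then the turn, a rotation vector about the world's x, y, z in units of pi/2 rad (1.0 is pi/2 rad). In form: [[claw, [x, y, z], [wx, wy, wz]], ...]. A call has 1 to 12 rows; each row is the pose to reach, as a shift and turn from the pose commanded when the call began; what a row does not reach only later rows make up. A row lasts 1/12 s, in which the tool goes at most 41.7 mm and 7.16 degrees, less where a joint would pass 70% of its speed; a pose out of reach is approached as far as the arm can. A call with a number of a shift or a turn outside -1 to 1 is refused whole. A call with a gripper value outside its range is refused whole. The fingers move at their own pace and stop on an object; the grip force is fixed at half the most. Time passes only in rows, so rows that repeat a pose let the fingers close. It gives the time, the measured TCP pose, the force, the opening and the grip force at its end, in the units of the state.
- monitor.state(): the state, without advancing time (a new reading comes with each control period).
- vision.grab_frame(name): name is "scene" or "top" or "wrist"; returns a dict with "color" (384x512x3 uint8, red, green, blue), "z_map" (384x512 float32, m along the optical axis (not along the pixel's ray), 0 where there is no reading), "mtx" (3x3 intrinsics, pixels), "R" (3x3) and "t" (3): a world point X has camera coordinates R X + t. Camera axes: x right, y down, z forward; pixel columns grow to the right and rows downward; lengths in m; the calibration is good to about 2 mm. A picture is of the moment at which its call begins.
- manip.job_done(): hands the job in; it is judged then, once.
The state is a dict: "time": time; "joint_pos": joint angles; "joint_vel": joint speeds; "joint_efforts": joint torques, N m; "tool_pos": TCP position; "tool_rot": TCP orientation; "contact_force": force on the tool from outside, world axes, zero at the start; "ft_torque": the same for the moment, N m; "gripper_width": opening from 0.0 (shut) to 1.0 (fully open); "grasp_force": force on a finger pad.
Only numpy, scipy, OpenCV 4.12 (cv2) and the standard library are available. Lean on these libraries where they do the work, as an engineer would, in place of code of your own. Each camera call takes 0.05 s, during which the arm holds its last target. There are 200 camera calls.

## Working session

There is one attempt and no reset: what is moved stays moved. The work goes in short steps, Python scripts to look and compute and a tool call to move; the robot and the scene stay as the last step left them, time stands still between calls to the robot, and variables do not carry over. Pictures are saved under pics/ and viewed, at most 10 in all, crops included, and the job is handed in when it is done.

Besides the shell and the picture viewer there is one more tool, called after "Emit:" as a command line: name --argument value ..., lists and objects as JSON in quotes. arm_command: Moves the arm, as the interface text tells. Shifts and turns lie within -1 to 1; 1 stands for 30 cm of shift or pi/2 rad of turn. Its arguments: {"type":"object","properties":{"rows":{"type":"array"}},"required":["rows"]}

```bash
mkdir -p pics; cat > h.py <<'E'
import numpy as np, cv2
from plant import monitor, vision, manip
def grab(n):
    f=vision.grab_frame(n); np.savez(f'{n}.npz',**f); return f
def cloud(f):
    z=f['z_map']; v,u=np.indices(z.shape); K=f['mtx']
    c=np.stack([(u-K[0,2])/K[0,0]*z,(v-K[1,2])/K[1,1]*z,z],-1)
    return (c-f['t'])@f['R']
E
python3 - <<'E'
from h import *
print(monitor.state())
for n in ('scene','top'):
    f=grab(n); cv2.imwrite(f'pics/{n}1.png',f['color'][...,::-1])
E
```

```text
{'time': 0.0, 'joint_pos': array([ 1.11596960e+00,  5.33674182e-02,  1.61427765e+00, -1.70673481e-05,
        1.47601374e+00, -1.18984075e-01]), 'joint_vel': array([ 0.00015674,  0.00026238, -0.00139457,  0.00251018, -0.00158695,
        0.00054901]), 'joint_efforts': array([ 6.56818975e-04, -3.93683803e+01, -3.70174456e+01, -2.58724464e-05,
        7.06340492e-03,  5.71570204e-07]), 'tool_pos': array([0.20566639, 0.58945704, 0.19436632]), 'tool_rot': array([-2.84197883e-04,  1.67132381e-01,  9.85933923e-01, -9.93250952e-04]), 'contact_force': array([ 0.34095891, -0.30288558,  0.0840376 ]), 'ft_torque': array([-0.04685235, -0.02688581, -0.02173841]), 'grasp_force': 0.0, 'gripper_width': 1.000567378110004}
```

View pics/top1.png

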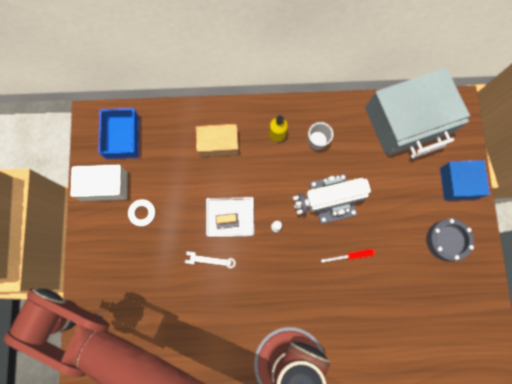

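View pics/scene1.png

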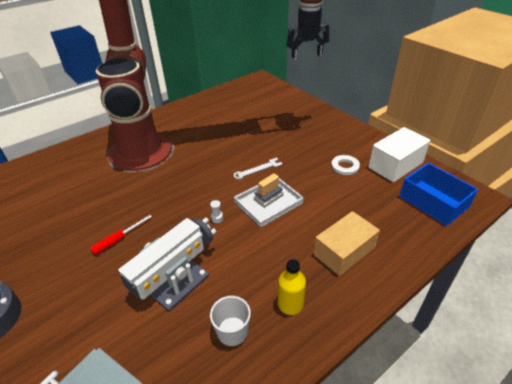

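The top view shows the tray and wooden grip at (230,217), the housing face at (338,193) with the coupling at its left end (300,203), and the plunger at (277,226) between the two. The scene view agrees. Next I'll measure these with depth.

```bash
python3 - <<'E'
from h import *
f=dict(np.load('top.npz')); P=cloud(f); hsv=cv2.cvtColor(f['color'],cv2.COLOR_RGB2HSV)
v,u=np.indices(P.shape[:2])
def box(a,b,c,d): return (u>=a)&(u<=b)&(v>=c)&(v<=d)
def rect(n,m):
    p=P[m]; (c,s,a)=cv2.minAreaRect(p[:,:2].astype(np.float32)); print(n,m.sum(),'rect',np.round(c,4),np.round(s,4),round(a,1),'z',np.round(np.percentile(p[:,2],[5,50,95]),4))
print('px size',np.linalg.norm(P[300,150]-P[300,151]), 'table z',np.median(P[box(60,500,270,300)][:,2]))
b=box(200,262,190,245)
wood=b&(P[...,2]>0.06)&(P[...,2]<.15); rect('grip',wood)
rect('tray+all',b&(P[...,2]>0.012)); rect('plate',b&(P[...,2]>0.027)&(P[...,2]<.06))
face=box(290,380,165,230)&(P[...,2]>0.088); rect('face',face)
white=face&(hsv[...,1]<60)&(hsv[...,2]>200); rect('white',white)
p=P[white]; A=np.c_[p[:,:2]-p[:,:2].mean(0),np.ones(len(p))]
w=np.ones(len(p),bool)
for _ in range(5):
    s=np.linalg.lstsq(A[w],p[w,2],rcond=None)[0]; r=p[:,2]-A@s; w=abs(r)<.003
print('plane',s,'at',p[:,:2].mean(0),w.sum(),r[w].std()); q=p[w]; 
print('plane rect',cv2.minAreaRect(q[:,:2].astype(np.float32)))
base=box(290,380,165,230)&(P[...,2]>0.006)&(P[...,2]<.03); rect('base',base)
for n,bb in dict(plunger=(268,286,217,235),oil=(266,292,112,146),cup=(305,337,120,152),carton=(190,244,118,162)).items(): rect(n,box(*bb)&(P[...,2]>.03))
for n,bb in dict(wrench=(180,240,247,270),driver=(318,378,246,265)).items():rect(n,box(*bb)&(P[...,2]>.005))
cv2.imwrite('pics/c1.png',cv2.resize(f['color'][160:275,180:390,::-1],None,fx=3.8,fy=3.8,interpolation=cv2.INTER_CUBIC))
E
```

```text
px size 0.005407428351503823 table z -0.00014309017020004515
grip 136 rect [0.4771 0.191 ] [0.0225 0.0631] 3.6 z [0.0672 0.0752 0.0789]
tray+all 573 rect [0.4128 0.1804] [0.158 0.288] 89.0 z [0.0145 0.031  0.078 ]
plate 178 rect [0.4903 0.1795] [0.1543 0.1269] 89.9 z [0.0282 0.0337 0.047 ]
face 1370 rect [ 0.4606 -0.0503] [0.132  0.5037] 33.1 z [0.0911 0.1137 0.1211]
white 1184 rect [ 0.4571 -0.0525] [0.1234 0.5037] 33.1 z [0.0968 0.1145 0.1206]
plane [-1.23335567 -0.04562501  0.11960228] at [ 0.53663332 -0.17536819] 101 0.0016286678588703866
plane rect ((0.5448026061058044, -0.18035465478897095), (0.02191782183945179, 0.20155148208141327), 2.0659704208374023)
base 626 rect [ 0.547  -0.1925] [0.3214 0.2317] 87.7 z [0.0063 0.011  0.0196]
plunger 54 rect [0.3676 0.0755] [0.025  0.2212] 57.3 z [0.0568 0.0611 0.0665]
oil 336 rect [0.7837 0.0009] [0.0588 0.0548] 83.2 z [0.0411 0.1012 0.1508]
cup 284 rect [ 0.5231 -0.0364] [0.0813 0.5983] 65.5 z [0.0354 0.063  0.0784]
carton 1145 rect [0.5362 0.2054] [0.5428 0.14  ] 2.3 z [0.0474 0.0699 0.0755]
wrench 271 rect [0.3441 0.2294] [0.2377 0.1029] 77.3 z [0.0052 0.0075 0.0135]
driver 303 rect [ 0.3332 -0.0916] [0.0852 0.4439] 6.0 z [0.0056 0.0202 0.0296]
```

View pics/c1.png

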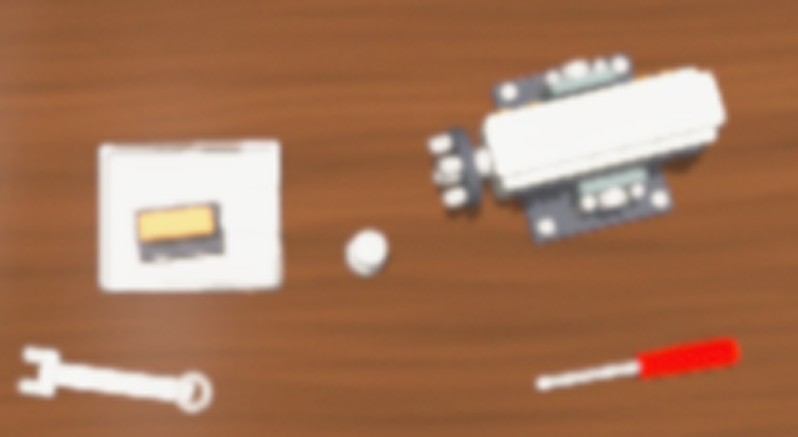

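The crop shows the grip at (177,222), off-centre in its tray, and the housing face running from (490,150) by the coupling to (710,95) at the plain end. I'll refit without the invalid depth pixels.

```bash
python3 - <<'E'
from h import *
f=dict(np.load('top.npz')); P=cloud(f); ok=(f['z_map']>0)&(P[...,2]<.25)
v,u=np.indices(P.shape[:2])
def box(a,b,c,d): return ok&(u>=a)&(u<=b)&(v>=c)&(v<=d)
def rect(n,m):
    n_,l,s,c=cv2.connectedComponentsWithStats(m.astype(np.uint8)); m=l==1+np.argmax(s[1:,4])
    p=P[m]; (c,s,a)=cv2.minAreaRect(p[:,:2].astype(np.float32)); print(n,m.sum(),'rect',np.round(c,4),np.round(s,4),round(a,1),'z',np.round(np.percentile(p[:,2],[5,50,95]),4)); return p
b=box(200,262,190,245)
rect('grip',b&(P[...,2]>0.06)); rect('tray',b&(P[...,2]>0.014)&(P[...,2]<.026)); rect('trayall',b&(P[...,2]>0.003)); rect('plate',b&(P[...,2]>0.027))
p=rect('face',box(290,380,165,230)&(P[...,2]>0.09))
w=np.ones(len(p),bool); c0=np.median(p[:,:2],0)
A=np.c_[p[:,:2]-c0,np.ones(len(p))]
for t in (.02,.01,.006,.004,.004,.004):
    s=np.linalg.lstsq(A[w],p[w,2],rcond=None)[0]; r=p[:,2]-A@s; w=abs(r)<t
q=p[w]; print('plane',s,c0,w.sum(),r[w].std(),cv2.minAreaRect(q[:,:2].astype(np.float32)))
rect('vise base',box(290,380,165,230)&(P[...,2]>0.005)&(P[...,2]<.03))
rect('vise all',box(290,380,165,230)&(P[...,2]>0.005))
for n,bb in dict(plunger=(268,286,217,235),wrench=(180,240,247,270),driver=(318,378,246,265)).items(): rect(n,box(*bb)&(P[...,2]>.005))
# coupling
m=box(290,312,185,222)&(P[...,2]>.06); rect('coupling',m)
E
```

```text
grip 136 rect [0.4771 0.191 ] [0.0225 0.0631] 3.6 z [0.0672 0.0752 0.0789]
tray 68 rect [0.4482 0.1241] [0.0641 0.124 ] 44.2 z [0.0172 0.0204 0.0247]
trayall 1382 rect [0.4912 0.1784] [0.1767 0.1523] 85.3 z [0.0035 0.0083 0.0751]
plate 305 rect [0.4761 0.1908] [0.0487 0.0758] 3.7 z [0.0298 0.0415 0.0783]
face 1181 rect [ 0.539  -0.1812] [0.0695 0.2008] 11.6 z [0.0966 0.1144 0.1205]
plane [0.06360965 0.01934114 0.11540952] [ 0.53709828 -0.17998487] 675 0.0021214329098267933 ((0.5386186838150024, -0.18109355866909027), (0.04954824224114418, 0.2004774957895279), 11.550576210021973)
vise base 360 rect [ 0.4896 -0.1917] [0.0498 0.1319] 12.2 z [0.0069 0.0116 0.0195]
vise all 2333 rect [ 0.5419 -0.1789] [0.1575 0.2828] 14.0 z [0.0095 0.0968 0.1194]
plunger 84 rect [0.4483 0.0187] [0.0361 0.031 ] 88.7 z [0.0128 0.059  0.0656]
wrench 207 rect [0.3424 0.2569] [0.1694 0.0424] 75.9 z [0.0053 0.008  0.0128]
driver 251 rect [ 0.3409 -0.2159] [0.0252 0.1819] 7.1 z [0.0119 0.0211 0.0277]
coupling 295 rect [ 0.519  -0.0721] [0.0721 0.0625] 11.7 z [0.0672 0.0913 0.1183]
```

Emit:
arm_command --rows '[[70,[0.9,-1,0.4],[0,0,-0.746]],[70,[0.9,-1,0.4],[0,0,-0.746]],[70,[0.9,-1,0.4],[0,0,-0.746]],[70,[0.9,-1,0.4],[0,0,-0.746]],[70,[0.9,-1,0.4],[0,0,-0.746]],[70,[0.9,-1,0.4],[0,0,-0.746]],[70,[0.9,-1,0.4],[0,0,-0.746]],[70,[0.9,-1,0.4],[0,0,-0.746]],[70,[0.9,-1,0.4],[0,0,-0.746]],[70,[0.9,-1,0.4],[0,0,-0.746]],[70,[0.9,-1,0.4],[0,0,-0.746]],[70,[0.9,-1,0.4],[0,0,-0.746]]]'

```text
time: 1.1
tool_pos: [0.4774, 0.2885, 0.3161]
tool_rot: [0.0, 0.686, 0.728, 0.0]
contact_force: [-0.6, -0.0, -0.6]
gripper_width: 0.818
grasp_force: 0.0
```

Emit:
arm_command --rows '[[70,[0,-1,0.1],[0,0,0]],[70,[0,-1,0.1],[0,0,0]],[70,[0,-1,0.1],[0,0,0]],[70,[0,-1,0.1],[0,0,0]],[70,[0,-1,0.1],[0,0,0]],[70,[0,-1,0.1],[0,0,0]],[70,[0,-1,0.1],[0,0,0]],[70,[0,-1,0.1],[0,0,0]],[70,[0,-1,0.1],[0,0,0]]]'

```text
time: 1.85
tool_pos: [0.4756, -0.0109, 0.3449]
tool_rot: [-0.001, 0.685, 0.728, -0.0]
contact_force: [0.1, 0.6, 0.2]
gripper_width: 0.815
grasp_force: 0.0
```

Emit:
arm_command --rows '[[70,[0.1,-0.6,0],[0,0,0]],[70,[0.1,-0.6,0],[0,0,0]],[70,[0.1,-0.6,0],[0,0,0]],[70,[0.1,-0.6,0],[0,0,0]],[70,[0.1,-0.6,0],[0,0,0]],[70,[0.1,-0.6,0],[0,0,0]],[70,[0.1,-0.6,0],[0,0,0]],[70,[0.1,-0.6,0],[0,0,0]]]'

```text
time: 2.52
tool_pos: [0.5063, -0.1876, 0.3453]
tool_rot: [-0.001, 0.683, 0.73, 0.0]
contact_force: [0.1, -0.5, 0.3]
gripper_width: 0.821
grasp_force: 0.0
```

```bash
python3 - <<'E'
from h import *
print(monitor.state())
f=grab('wrist'); cv2.imwrite('pics/w1.png',f['color'][...,::-1])
print(f['R'],f['t'], -f['R'].T@f['t'])
E
```

```text
{'time': 2.5167, 'joint_pos': array([-4.93227076e-01, -1.94288134e-01,  1.60274365e+00,  9.39607505e-04,
        1.73406674e+00, -5.59081451e-01]), 'joint_vel': array([ 0.00301952, -0.01268733, -0.00088752, -0.00489656, -0.00233423,
       -0.00525044]), 'joint_efforts': array([-6.82506803e-01, -2.90145296e+01, -3.81175554e+01, -2.28936475e-02,
       -1.53389317e-02,  5.24696356e-03]), 'tool_pos': array([ 0.50626641, -0.18756624,  0.34531334]), 'tool_rot': array([-5.68108753e-04,  6.83388924e-01,  7.30054208e-01,  3.28948812e-04]), 'contact_force': array([ 0.10809124, -0.54392221,  0.31456422]), 'ft_torque': array([ 0.03757849,  0.02274453, -0.00948767]), 'grasp_force': 0.0, 'gripper_width': 0.8213848050069552}
[[ 9.97819798e-01  6.59952631e-02 -5.25071029e-04]
 [ 6.31265197e-02 -9.52064241e-01  2.99313754e-01]
 [ 1.92533886e-02 -2.98694335e-01 -9.54154600e-01]] [-0.49295722 -0.29403715  0.45620768] [ 0.50166047 -0.11114276  0.52304319]
```

View pics/w1.png

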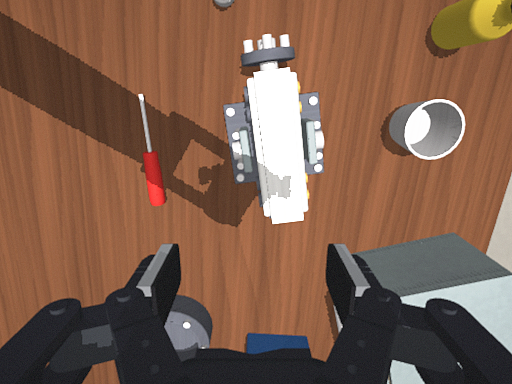

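The wrist view shows the whole face clear from (275,72) by the coupling to (288,220) at the plain end, and the gripper throws its shadow on the far part. I'll fit the face from this view.

```bash
python3 - <<'E'
from h import *
f=dict(np.load('wrist.npz')); P=cloud(f); ok=(f['z_map']>0)
v,u=np.indices(P.shape[:2]); m=ok&(u>225)&(u<330)&(v>60)&(v<228)&(P[...,2]>.085)&(P[...,2]<.16)
p=P[m]; print(len(p))
for yaw in (11.6,):
  a=np.radians(yaw); ex=np.array([np.cos(a),np.sin(a)]); ey=np.array([-np.sin(a),np.cos(a)])
  c=np.array([.539,-.181]); X=(p[:,:2]-c)@ex; Y=(p[:,:2]-c)@ey; Z=p[:,2]
  A=np.c_[Y,np.ones(len(p))]; w=(abs(X)<.012)&(abs(Y)<.095)
  for t in (.006,.004,.004): 
    s=np.linalg.lstsq(A[w],Z[w],rcond=None)[0]; w=(abs(X)<.012)&(abs(Y)<.095)&(abs(Z-A@s)<t)
  print('slope,z',s,w.sum(),(Z-A@s)[w].std())
  g=abs(Z-A@s)<.004
  print(cv2.minAreaRect(p[g][:,:2].astype(np.float32)))
  for y0 in np.arange(-.1,.1,.025):
    k=g&(Y>y0)&(Y<y0+.025); print(round(y0,3),np.percentile(X[k],[1,99]).round(4),np.median(Z[k]).round(4), k.sum())
  print('Yrange',np.percentile(Y[g],[.3,99.7]))
t=dict(np.load('top.npz')); Q=cloud(t); okt=(t['z_map']>0)
# tray walls from top
vv,uu=np.indices(Q.shape[:2]); b=okt&(uu>198)&(uu<264)&(vv>188)&(vv<247)
sat=cv2.cvtColor(t['color'],cv2.COLOR_RGB2HSV)[...,1]
w=b&(sat<90)&(Q[...,2]<.03)&(Q[...,2]>-.003)
print('tray',cv2.minAreaRect(Q[w][:,:2].astype(np.float32)))
E
```

```text
7981
slope,z [0.00328966 0.1152943 ] 2711 0.0007880925973288715
((0.5407015681266785, -0.1805131435394287), (0.04401696100831032, 0.19969569146633148), 11.372334480285645)
-0.1 [-0.0202  0.0226] 0.115 526
-0.075 [-0.02   0.023] 0.115 568
-0.05 [-0.0199  0.0231] 0.1152 594
-0.025 [-0.02   0.023] 0.1152 629
-0.0 [-0.0197  0.0232] 0.1153 665
0.025 [-0.0198  0.0233] 0.1155 701
0.05 [-0.0196  0.0234] 0.1155 745
0.075 [-0.0195  0.0236] 0.1155 792
Yrange [-0.09867817  0.09946507]
tray ((0.4942852556705475, 0.18165823817253113), (0.17033502459526062, 0.14278791844844818), 89.08670806884766)
```

Emit:
arm_command --rows '[[60,[-0.1,1,0],[0,0,0]],[60,[-0.1,1,0],[0,0,0]],[60,[-0.1,1,0],[0,0,0]],[60,[-0.1,1,0],[0,0,0]],[60,[-0.1,1,0],[0,0,0]],[60,[-0.1,1,0],[0,0,0]],[60,[-0.1,1,0],[0,0,0]],[60,[-0.1,1,0],[0,0,0]],[60,[-0.1,1,0],[0,0,0]],[60,[-0.1,1,0],[0,0,0]]]'

```text
time: 3.4
tool_pos: [0.4753, 0.1112, 0.3458]
tool_rot: [0.0, 0.683, 0.73, 0.0]
contact_force: [1.0, 0.3, 0.1]
gripper_width: 0.705
grasp_force: 0.0
```

```bash
python3 - <<'E'
from h import *
f=grab('wrist'); P=cloud(f); ok=(f['z_map']>0)
cv2.imwrite('pics/w2.png',f['color'][...,::-1])
s=monitor.state(); print(s['tool_pos'],s['tool_rot'],s['contact_force'])
g=ok&(abs(P[...,0]-.477)<.06)&(abs(P[...,1]-.191)<.08)
for lo,hi in ((.06,.09),(.027,.09)):
    q=P[g&(P[...,2]>lo)&(P[...,2]<hi)]; print(len(q),cv2.minAreaRect(q[:,:2].astype(np.float32)),np.percentile(q[:,2],[5,50,95]))
t=ok&(abs(P[...,0]-.494)<.12)&(abs(P[...,1]-.18)<.13)&(P[...,2]>.012)&(P[...,2]<.026)
q=P[t]; print('tray',len(q),cv2.minAreaRect(q[:,:2].astype(np.float32)))
top=P[g&(P[...,2]>.072)&(P[...,2]<.085)]; print('top',cv2.minAreaRect(top[:,:2].astype(np.float32)))
E
```

```text
[0.47563877 0.11020089 0.34578559] [ 3.15449952e-04  6.84023053e-01  7.29460323e-01 -1.29037668e-05] [-0.54104868 -1.02267255 -0.06674267]
782 ((0.47656795382499695, 0.19069397449493408), (0.020747650414705276, 0.06316417455673218), 4.44061279296875) [0.07328109 0.07501506 0.0764755 ]
1683 ((0.47696560621261597, 0.19078022241592407), (0.045254185795784, 0.07476223260164261), 3.3574938774108887) [0.03189531 0.03445191 0.07620012]
tray 1399 ((0.4904186725616455, 0.18034730851650238), (0.16020561754703522, 0.13011819124221802), 88.66620635986328)
top ((0.4767225384712219, 0.19131577014923096), (0.020722629502415657, 0.06184404343366623), 4.089419364929199)
```

View pics/w2.png

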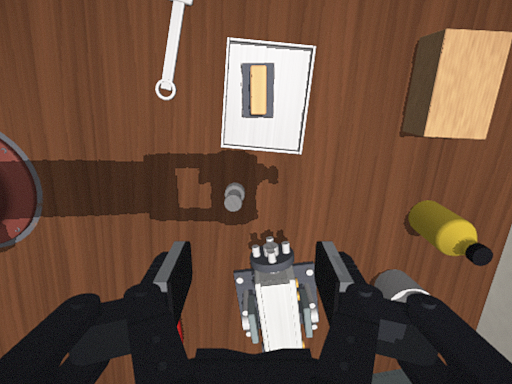

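The grip is at (258,88) in the tray, clear all round, and my measured grip pose agrees with the first one. Now I'll descend and grasp.

Emit:
arm_command --rows '[[50,[0.003,0.27,-0.3],[0,0,0]],[50,[0.003,0.27,-0.6],[0,0,0]],[50,[0.003,0.27,-0.9],[0,0,0]],[50,[0.003,0.27,-0.9],[0,0,0]],[50,[0.003,0.27,-0.9],[0,0,0]],[50,[0.003,0.27,-0.9],[0,0,0]],[50,[0.003,0.27,-0.9],[0,0,0]],[50,[0.003,0.27,-0.9],[0,0,0]],[50,[0.003,0.27,-0.9],[0,0,0]],[50,[0.003,0.27,-0.9],[0,0,0]],[50,[0.003,0.27,-0.9],[0,0,0]]]'

```text
time: 4.37
tool_pos: [0.4796, 0.1908, 0.0793]
tool_rot: [0.002, 0.685, 0.729, 0.002]
contact_force: [0.6, 0.2, 1.0]
gripper_width: 0.582
grasp_force: 0.0
```

Emit:
arm_command --rows '[[50,[0,0,-0.03],[0,0,0]],[50,[0,0,-0.06],[0,0,0]],[50,[0,0,-0.09],[0,0,0]],[50,[0,0,-0.11],[0,0,0]],[50,[0,0,-0.11],[0,0,0]],[50,[0,0,-0.11],[0,0,0]],[50,[0,0,-0.11],[0,0,0]]]'

```text
time: 4.95
tool_pos: [0.4769, 0.1911, 0.0426]
tool_rot: [0.0, 0.684, 0.729, -0.0]
contact_force: [0.5, -0.1, 0.1]
gripper_width: 0.588
grasp_force: 0.0
```

Emit:
arm_command --rows '[[10,[0,0,0],[0,0,0]],[10,[0,0,0],[0,0,0]],[10,[0,0,0],[0,0,0]],[10,[0,0,0],[0,0,0]],[10,[0,0,0],[0,0,0]],[10,[0,0,0],[0,0,0]],[10,[0,0,0],[0,0,0]],[10,[0,0,0],[0,0,0]],[10,[0,0,0],[0,0,0]],[10,[0,0,0],[0,0,0]]]'

```text
time: 5.78
tool_pos: [0.4768, 0.1911, 0.0426]
tool_rot: [-0.0, 0.684, 0.729, 0.0]
contact_force: [0.0, -0.3, 0.7]
gripper_width: 0.12
grasp_force: 0.0
```

The fingers shut to 10 mm with no grip force, so I'll look at why.

```bash
python3 - <<'E'
from h import *
s=monitor.state(); print(s['tool_pos'],s['gripper_width'],s['grasp_force'],s['ft_torque'])
f=grab('wrist'); g=grab('scene')
cv2.imwrite('pics/m1.png',np.hstack([cv2.resize(f['color'],(400,300)),cv2.resize(g['color'][130:250,210:330],(400,300))])[...,::-1])
E
```

```text
[0.47684952 0.19107308 0.04262117] 0.1196091699103274 0.0 [ 0.00437883 -0.0213584   0.02472708]
```

View pics/m1.png

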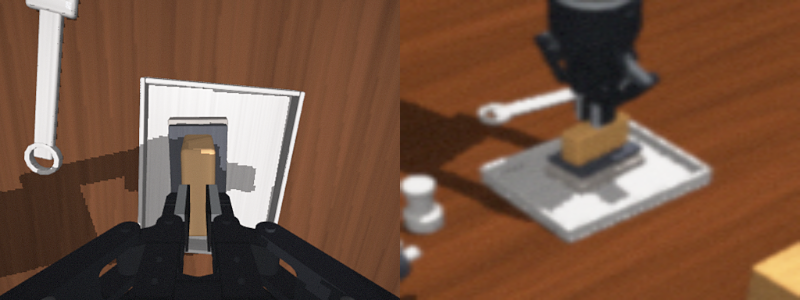

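The left panel (wrist view) shows both fingers beside the wood near (200,200). In the right panel (scene view) the fingertips at (595,120) look behind or above the grip. Depth should settle which.

```bash
python3 - <<'E'
from h import *
for n in('wrist','scene'):
    f=dict(np.load(n+'.npz')); P=cloud(f); ok=(f['z_map']>0)&(abs(P[...,0]-.477)<.07)&(abs(P[...,1]-.191)<.07)&(P[...,2]>.027)
    hsv=cv2.cvtColor(f['color'],cv2.COLOR_RGB2HSV)
    w=ok&(hsv[...,1]>90)&(hsv[...,2]>80)&(P[...,2]<.1); q=P[w]; print(n,'wood',len(q),np.percentile(q,[2,50,98],axis=0).round(4).tolist())
    t=w&(P[...,2]>.07); print(cv2.minAreaRect(P[t][:,:2].astype(np.float32)),P[t].mean(0))
    d=ok&(hsv[...,2]<110)&(hsv[...,1]<90)&(P[...,2]>.04)&(P[...,2]<.12); q=P[d]; print('dark',len(q),np.percentile(q,[0,2,50,98],axis=0).round(4).tolist() if len(q) else 0)
    for z0 in np.arange(.04,.12,.01):
        q=P[d&(P[...,2]>z0)&(P[...,2]<z0+.01)]
        if len(q): print(round(z0,2),len(q),q.min(0).round(3),q.max(0).round(3))
E
```

```text
wrist wood 4010 [[0.466, 0.1628, 0.0443], [0.4769, 0.207, 0.075], [0.4859, 0.2232, 0.0766]]
((0.4773821234703064, 0.19146449863910675), (0.02168331667780876, 0.06366810202598572), 3.8929333686828613) [0.47673159 0.1991074  0.07518715]
dark 2704 [[0.451, 0.1794, 0.0415], [0.4588, 0.1822, 0.0827], [0.4721, 0.2006, 0.1045], [0.4942, 0.2041, 0.1195]]
0.04 2 [0.464 0.219 0.041] [0.465 0.22  0.045]
0.05 6 [0.464 0.219 0.05 ] [0.465 0.221 0.06 ]
0.06 5 [0.464 0.219 0.062] [0.486 0.221 0.068]
0.07 25 [0.465 0.198 0.071] [0.486 0.22  0.074]
0.08 330 [0.458 0.181 0.08 ] [0.495 0.203 0.09 ]
0.09 630 [0.458 0.181 0.09 ] [0.495 0.203 0.1  ]
0.1 757 [0.458 0.179 0.1  ] [0.495 0.203 0.11 ]
0.11 949 [0.451 0.18  0.11 ] [0.5   0.206 0.12 ]
scene wood 267 [[0.4709, 0.1584, 0.0355], [0.4881, 0.1806, 0.0623], [0.4926, 0.2206, 0.0821]]
((0.47763964533805847, 0.19054146111011505), (0.0664171501994133, 0.03646957129240036), 79.40309143066406) [0.48277082 0.18278378 0.07519078]
dark 95 [[0.4607, 0.1786, 0.0819], [0.4655, 0.1792, 0.0851], [0.485, 0.1848, 0.101], [0.4974, 0.1935, 0.1192]]
0.08 12 [0.467 0.179 0.082] [0.495 0.188 0.089]
0.09 31 [0.469 0.179 0.09 ] [0.498 0.196 0.1  ]
0.1 30 [0.461 0.18  0.1  ] [0.498 0.195 0.11 ]
0.11 22 [0.466 0.179 0.11 ] [0.497 0.189 0.12 ]
```

```bash
python3 - <<'E'
from h import *
f=dict(np.load('wrist.npz')); P=cloud(f); np.set_printoptions(linewidth=200)
print((f['z_map'][200:300:8,150:380:12]*1000).astype(int)); print((P[200:300:8,220:290:6,2]*1000).astype(int))
c=f['color']; s=dict(np.load('scene.npz'))['color']
a=cv2.resize(c[150:330,180:330],(400,480),interpolation=cv2.INTER_CUBIC); b=cv2.resize(s[140:200,250:300],(400,480),interpolation=cv2.INTER_CUBIC)
cv2.imwrite('pics/m2.png',np.hstack([a,b])[...,::-1])
E
```

```text
[[233 233 233 221 229 229 197 152 152 153 153 196 230 229 229 229 228 229 212 233]
 [236 234 235 224 232 231 198 154 154 154 153 199 231 230 231 231 230 231 211 234]
 [236 237 238 227 232 234 200 155 155 155 156 202 233 233 231 233 232 233 214 237]
 [238 239 239 230 235 234 203 157 157 157 157 202 234 235 235 234 236 231 215 239]
 [240 242 242 233 237 237 203 160 159 158 159 203 237 236 237 236 237 229 240 241]
 [243 242 241 235 239 238 207 148 159 158 146 206 237 237 239 239 239 228 242 243]
 [245 246 245 238 240 240 148 140 160 160 138 148 240 241 241 241 241 227 244 244]
 [247 249 247 242 242 242 140 132 161 161 133 142 141 242 243 241 242 226 247 246]
 [249 250 249 244 245 134 134 127 163 164 126 134 134 244 243 245 244 227 250 250]
 [250 252 252 247 246 128 128 120 166 166 121 121 128 247 246 248 248 227 251 252]
 [253 254 253 249 248 113 111 122 166 166 120 113 111 249 250 248 248 228 254 253]
 [109 106 110 251 110 108 111 119 168 168 119 110 109 109 252 109 108 109 256 255]
 [105 104 106 114 104 105 104 114 169 170 118 104 105 104 113 105 105 104 104 257]]
[[ 33  33  74  74  75  74  75  76  74  73  32  33]
 [ 33  33  73  74  75  74  74  75  75  73  34  33]
 [ 33  33  73  74  74  75  76  75  75  74  33  32]
 [ 33  32  73  75  74  75  74  76  75  73  33  32]
 [ 32  34  72  75  73  74  76  75  75  72  32  32]
 [ 32  32  86  86  75  74  75  75  86  86  33  33]
 [ 85  86  95  94  75  75  75  75  93  94  87  86]
 [ 93 101 101 101  74  75  75  75 100 101 101  93]
 [101 108 108 107  74  75  75  75 107 108 108 101]
 [107 113 113 114  74  76  75  75 113 113 114 107]
 [122 120 120 115  75  74  76  75 113 122 120 123]
 [125 126 125 114  75  76  75  75 114 125 126 126]
 [130 130 127 114  75  75  75  74 114 129 130 129]]
```

View pics/m2.png

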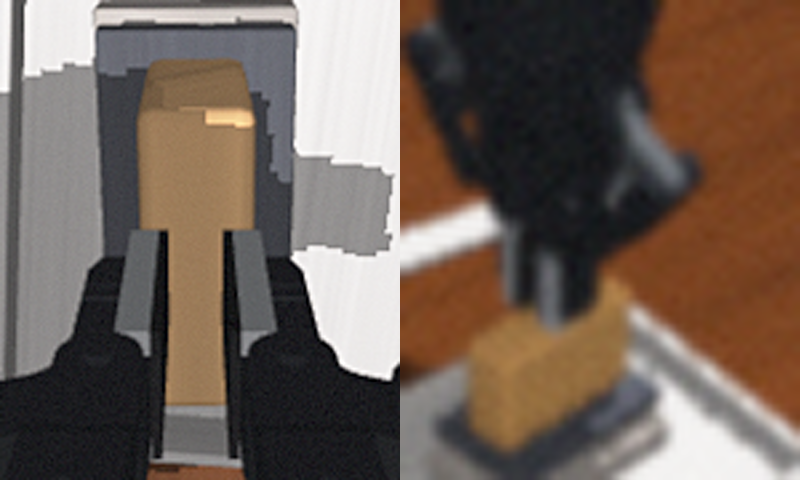

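The closed fingertips are at z ≈ 0.082, about 6 mm above the wood, although the reported TCP z is 0.043. Both cameras agree, so the reported TCP sits about 39 mm beyond the real fingertips. x and y match. I'll open and go 38 mm lower, watching the force.

Emit:
arm_command --rows '[[50,[0,0,0.02],[0,0,0]],[50,[0,0,0.02],[0,0,0]],[50,[0,0,0.02],[0,0,0]],[50,[0,0,0.02],[0,0,0]],[50,[0,0,0],[0,0,0]],[50,[0,0,-0.03],[0,0,0]],[50,[0,0,-0.06],[0,0,0]],[50,[0,0,-0.08],[0,0,0]],[50,[0,0,-0.08],[0,0,0]]]'

```text
time: 6.63
tool_pos: [0.4748, 0.1906, 0.0159]
tool_rot: [-0.001, 0.684, 0.729, -0.002]
contact_force: [0.8, 0.2, -0.1]
gripper_width: 0.583
grasp_force: 0.0
```

Emit:
arm_command --rows '[[50,[0,0,-0.02],[0,0,0]],[50,[0,0,-0.035],[0,0,0]],[50,[0,0,-0.045],[0,0,0]],[50,[0,0,-0.045],[0,0,0]],[50,[0,0,-0.045],[0,0,0]]]'

```text
time: 7.05
tool_pos: [0.4768, 0.1911, 0.005]
tool_rot: [-0.0, 0.684, 0.729, -0.0]
contact_force: [0.8, -0.1, 0.5]
gripper_width: 0.583
grasp_force: 0.0
```

Emit:
arm_command --rows '[[10,[0,0,0],[0,0,0]],[10,[0,0,0],[0,0,0]],[10,[0,0,0],[0,0,0]],[10,[0,0,0],[0,0,0]],[10,[0,0,0],[0,0,0]],[10,[0,0,0],[0,0,0]],[10,[0,0,0],[0,0,0]],[10,[0,0,0],[0,0,0]]]'

```text
time: 7.72
tool_pos: [0.4772, 0.1912, 0.0054]
tool_rot: [0.0, 0.684, 0.729, 0.0]
contact_force: [-0.2, 0.5, 3.0]
gripper_width: 0.247
grasp_force: 60.4
```

Gripped at 21 mm with 60 N. Now I'll lift and carry it to the coupling end, above the face.

Emit:
arm_command --rows '[[10,[0,0,0.03],[0,0,0]],[10,[0,0,0.1],[0,0,0]],[10,[0,0,0.2],[0,0,0]],[10,[0,0,0.3],[0,0,0]],[10,[0,0,0.4],[0,0,0]],[10,[0,0,0.5],[0,0,0]],[10,[0,0,0.5],[0,0,0]],[10,[0,0,0.5],[0,0,0]],[10,[0,0,0.5],[0,0,0]]]'

```text
time: 8.47
tool_pos: [0.4756, 0.1908, 0.1533]
tool_rot: [-0.001, 0.684, 0.729, -0.001]
contact_force: [-0.8, -0.3, -4.6]
gripper_width: 0.249
grasp_force: 60.1
```

Emit:
arm_command --rows '[[10,[0.02,-0.1,0],[0,0,0.01]],[10,[0.04,-0.2,0],[0,0,0.02]],[10,[0.06,-0.3,0],[0,0,0.03]],[10,[0.08,-0.4,0],[0,0,0.04]],[10,[0.1,-0.5,0],[0,0,0.05]],[10,[0.12,-0.6,0],[0,0,0.06]],[10,[0.14,-0.7,0],[0,0,0.07]],[10,[0.15,-0.8,0],[0,0,0.08]],[10,[0.16,-0.9,0],[0,0,0.086]],[10,[0.173,-1,0],[0,0,0.086]],[10,[0.173,-1,0],[0,0,0.086]],[10,[0.173,-1,0],[0,0,0.086]]]'

```text
time: 9.47
tool_pos: [0.527, -0.1096, 0.1519]
tool_rot: [-0.003, 0.635, 0.773, -0.001]
contact_force: [-0.2, 0.4, -3.1]
gripper_width: 0.247
grasp_force: 59.8
```

Emit:
arm_command --rows '[[10,[0,-0.043,-0.02],[0,0,0]],[10,[0,-0.043,-0.04],[0,0,0]],[10,[0,-0.043,-0.05],[0,0,0]],[10,[0,-0.043,-0.05],[0,0,0]],[10,[0,-0.043,-0.05],[0,0,0]],[10,[0,-0.043,-0.05],[0,0,0]]]'

```text
time: 9.97
tool_pos: [0.5288, -0.1212, 0.1402]
tool_rot: [0.0, 0.633, 0.774, 0.0]
contact_force: [-0.4, 0.6, -2.9]
gripper_width: 0.247
grasp_force: 59.8
```

```bash
python3 - <<'E'
from h import *
s=monitor.state(); print({k:s[k] for k in('time','tool_pos','tool_rot','contact_force','ft_torque','grasp_force')})
F=[]
g=grab('wrist'); F.append(monitor.state()['contact_force']); h=grab('scene'); F.append(monitor.state()['contact_force']); 
for i in range(4): vision.grab_frame('top'); F.append(monitor.state()['contact_force'])
print(np.mean(F,0),np.std(F,0))
cv2.imwrite('pics/v1.png',np.hstack([cv2.resize(g['color'],(400,300)),cv2.resize(h['color'][170:320,90:290],(400,300),interpolation=cv2.INTER_CUBIC)])[...,::-1])
E
```

```text
{'time': 9.9667, 'tool_pos': array([ 0.52881294, -0.12122053,  0.1401664 ]), 'tool_rot': array([2.81342815e-05, 6.33303392e-01, 7.73903616e-01, 7.54883886e-05]), 'contact_force': array([-0.36674508,  0.63218445, -2.89691514]), 'ft_torque': array([0.01489486, 0.0192659 , 0.0269031 ]), 'grasp_force': 59.84091103076935}
[ 0.0736     -0.14874795 -2.99905521] [0.38218423 0.48345944 0.4423193 ]
```

View pics/v1.png

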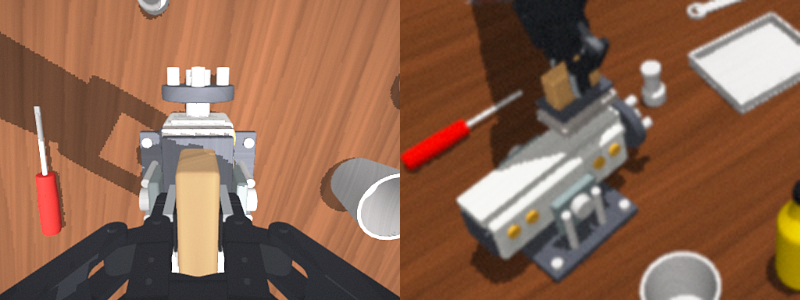

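The wrist view shows the grip at (197,205) in line with the coupling shaft at (198,105). The scene view shows the stone hovering over the coupling end. In-air force is -3.0 N, the lapper's weight. I'll feel downwards now, aiming for about +7 N on the wrist, which is 10 N of contact.

Emit:
arm_command --rows '[[10,[0,0,-0.02],[0,0,0]],[10,[0,0,-0.04],[0,0,0]],[10,[0,0,-0.055],[0,0,0]],[10,[0,0,-0.06],[0,0,0]],[10,[0,0,-0.06],[0,0,0]],[10,[0,0,-0.06],[0,0,0]]]'

```text
time: 10.77
tool_pos: [0.5286, -0.1218, 0.1217]
tool_rot: [-0.0, 0.634, 0.774, -0.0]
contact_force: [-0.4, 0.4, -3.4]
gripper_width: 0.245
grasp_force: 59.8
```

Emit:
arm_command --rows '[[10,[0,0,-0.004],[0,0,0]],[10,[0,0,-0.008],[0,0,0]],[10,[0,0,-0.01],[0,0,0]],[10,[0,0,-0.01],[0,0,0]]]'

```text
time: 11.1
tool_pos: [0.5287, -0.1218, 0.119]
tool_rot: [-0.0, 0.634, 0.774, -0.0]
contact_force: [-0.0, -0.2, -3.2]
gripper_width: 0.25
grasp_force: 59.8
```

Emit:
arm_command --rows '[[10,[0,0,-0.003],[0,0,0]],[10,[0,0,-0.003],[0,0,0]],[10,[0,0,-0.003],[0,0,0]]]'

```text
time: 11.35
tool_pos: [0.5287, -0.1218, 0.1182]
tool_rot: [-0.0, 0.634, 0.774, -0.0]
contact_force: [-0.6, 0.1, -2.7]
gripper_width: 0.248
grasp_force: 59.8
```

Emit:
arm_command --rows '[[10,[0,0,-0.003],[0,0,0]],[10,[0,0,-0.003],[0,0,0]],[10,[0,0,-0.003],[0,0,0]]]'

```text
time: 11.6
tool_pos: [0.5289, -0.1219, 0.1179]
tool_rot: [0.0, 0.634, 0.774, 0.0]
contact_force: [-1.3, -0.6, 0.7]
gripper_width: 0.254
grasp_force: 60.3
```

Emit:
arm_command --rows '[[10,[0,0,-0.003],[0,0,0]],[10,[0,0,-0.003],[0,0,0]],[10,[0,0,-0.003],[0,0,0]]]'

```text
time: 11.85
tool_pos: [0.529, -0.122, 0.1172]
tool_rot: [0.0, 0.634, 0.774, 0.0]
contact_force: [-3.3, -0.3, 4.3]
gripper_width: 0.251
grasp_force: 60.8
```

Emit:
arm_command --rows '[[10,[0,0,-0.003],[0,0,0]],[10,[0,0,-0.003],[0,0,0]],[10,[0,0,-0.003],[0,0,0]]]'

```text
time: 12.1
tool_pos: [0.529, -0.122, 0.1165]
tool_rot: [0.0, 0.634, 0.774, 0.0]
contact_force: [-4.6, 0.7, 6.4]
gripper_width: 0.246
grasp_force: 61.1
```

Contact is about 9.4 N. I'll hold briefly, then stroke in segments.

Emit:
arm_command --rows '[[10,[0,0,-0.0005],[0,0,0]],[10,[0,0,-0.0005],[0,0,0]],[10,[0,0,-0.0005],[0,0,0]],[10,[0,0,-0.0005],[0,0,0]]]'

```text
time: 12.43
tool_pos: [0.529, -0.122, 0.1164]
tool_rot: [0.0, 0.634, 0.774, 0.0]
contact_force: [-4.6, -0.0, 6.6]
gripper_width: 0.251
grasp_force: 61.1
```

Emit:
arm_command --rows '[[10,[0.001,-0.006,0],[0,0,0]],[10,[0.003,-0.013,0],[0,0,0]],[10,[0.004,-0.02,0],[0,0,0]],[10,[0.005,-0.027,0],[0,0,0]],[10,[0.007,-0.034,0],[0,0,0]]]'

```text
time: 12.85
tool_pos: [0.5319, -0.1307, 0.1165]
tool_rot: [0.0, 0.634, 0.774, 0.002]
contact_force: [-2.6, 5.9, 6.5]
gripper_width: 0.252
grasp_force: 61.1
```

Emit:
arm_command --rows '[[10,[0.001,-0.008,0],[0,0,0]],[10,[0.003,-0.016,0],[0,0,0]],[10,[0.005,-0.024,0],[0,0,0]],[10,[0.006,-0.032,0],[0,0,0]],[10,[0.008,-0.04,0],[0,0,0]],[10,[0.01,-0.048,0],[0,0,0]],[10,[0.011,-0.056,0],[0,0,0]],[10,[0.013,-0.064,0],[0,0,0]],[10,[0.014,-0.072,0],[0,0,0]],[10,[0.016,-0.08,0],[0,0,0]],[10,[0.016,-0.08,0],[0,0,0]],[10,[0.016,-0.08,0],[0,0,0]]]'

```text
time: 13.85
tool_pos: [0.5368, -0.1552, 0.1166]
tool_rot: [0.001, 0.634, 0.774, 0.001]
contact_force: [-1.1, 3.9, 6.2]
gripper_width: 0.245
grasp_force: 61.1
```

Emit:
arm_command --rows '[[10,[0.001,-0.008,-0.001],[0,0,0]],[10,[0.003,-0.016,-0.001],[0,0,0]],[10,[0.005,-0.024,-0.001],[0,0,0]],[10,[0.006,-0.032,-0.001],[0,0,0]],[10,[0.008,-0.04,-0.001],[0,0,0]],[10,[0.01,-0.048,-0.001],[0,0,0]],[10,[0.011,-0.056,-0.001],[0,0,0]],[10,[0.013,-0.064,-0.001],[0,0,0]],[10,[0.014,-0.072,-0.001],[0,0,0]],[10,[0.016,-0.082,-0.001],[0,0,0]],[10,[0.017,-0.086,-0.001],[0,0,0]],[10,[0.017,-0.086,-0.001],[0,0,0]]]'

```text
time: 14.85
tool_pos: [0.542, -0.1809, 0.1163]
tool_rot: [0.0, 0.634, 0.774, 0.002]
contact_force: [-0.2, 4.1, 6.9]
gripper_width: 0.249
grasp_force: 61.2
```

Emit:
arm_command --rows '[[10,[0.001,-0.008,0],[0,0,0]],[10,[0.003,-0.016,0],[0,0,0]],[10,[0.005,-0.024,0],[0,0,0]],[10,[0.006,-0.032,-0.001],[0,0,0]],[10,[0.008,-0.04,-0.001],[0,0,0]],[10,[0.01,-0.048,-0.001],[0,0,0]],[10,[0.011,-0.056,-0.001],[0,0,0]],[10,[0.013,-0.064,-0.001],[0,0,0]],[10,[0.014,-0.072,-0.001],[0,0,0]],[10,[0.016,-0.082,-0.001],[0,0,0]],[10,[0.017,-0.086,-0.001],[0,0,0]],[10,[0.017,-0.086,-0.001],[0,0,0]]]'

```text
time: 15.85
tool_pos: [0.5471, -0.2067, 0.1161]
tool_rot: [0.0, 0.634, 0.774, 0.002]
contact_force: [-1.3, 5.5, 6.5]
gripper_width: 0.248
grasp_force: 61.2
```

Emit:
arm_command --rows '[[10,[0.002,-0.01,0],[0,0,0]],[10,[0.004,-0.02,0],[0,0,0]],[10,[0.006,-0.03,0],[0,0,0]],[10,[0.008,-0.04,0],[0,0,0]],[10,[0.01,-0.05,-0.001],[0,0,0]],[10,[0.012,-0.06,-0.001],[0,0,0]],[10,[0.014,-0.07,-0.001],[0,0,0]],[10,[0.016,-0.08,-0.001],[0,0,0]],[10,[0.018,-0.09,-0.001],[0,0,0]],[10,[0.02,-0.1,-0.001],[0,0,0]],[10,[0.022,-0.108,-0.001],[0,0,0]],[10,[0.022,-0.108,-0.001],[0,0,0]]]'

```text
time: 16.85
tool_pos: [0.5538, -0.2392, 0.1159]
tool_rot: [0.0, 0.634, 0.774, 0.002]
contact_force: [-0.7, 4.4, 7.9]
gripper_width: 0.251
grasp_force: 61.2
```

Emit:
arm_command --rows '[[10,[0,0,0],[0,0,0]],[10,[0,0,0],[0,0,0]],[10,[0,0,0],[0,0,0]],[10,[0,0,0],[0,0,0]]]'

```text
time: 17.18
tool_pos: [0.5538, -0.2393, 0.116]
tool_rot: [0.001, 0.634, 0.774, 0.001]
contact_force: [-0.6, 4.4, 7.4]
gripper_width: 0.248
grasp_force: 61.2
```

Stroke complete at 9 to 11 N throughout. Now I'll lift and return.

Emit:
arm_command --rows '[[10,[0,0,0.03],[0,0,0]],[10,[0,0,0.08],[0,0,0]],[10,[0,0,0.14],[0,0,0]],[10,[0,0.1,0.14],[0,0,0]],[10,[-0.02,0.2,0.14],[0,0,-0.02]],[10,[-0.05,0.3,0.14],[0,0,-0.04]],[10,[-0.08,0.4,0.14],[0,0,-0.06]],[10,[-0.1,0.5,0.14],[0,0,-0.08]],[10,[-0.12,0.6,0.14],[0,0,-0.1]],[10,[-0.14,0.7,0.14],[0,0,-0.11]],[10,[-0.16,0.8,0.14],[0,0,-0.11]],[10,[-0.18,0.9,0.14],[0,0,-0.11]]]'

```text
time: 18.18
tool_pos: [0.4976, 0.0312, 0.1554]
tool_rot: [-0.0, 0.698, 0.716, -0.0]
contact_force: [0.5, 0.8, -3.9]
gripper_width: 0.252
grasp_force: 60.0
```

Emit:
arm_command --rows '[[10,[-0.01,0.1,0],[0,0,0]],[10,[-0.02,0.2,0],[0,0,0]],[10,[-0.03,0.3,0],[0,0,0]],[10,[-0.04,0.4,0],[0,0,0]],[10,[-0.05,0.5,0],[0,0,0]],[10,[-0.05,0.52,0],[0,0,0]],[10,[-0.05,0.52,0],[0,0,0]],[10,[-0.05,0.52,0],[0,0,0]]]'

```text
time: 18.85
tool_pos: [0.4831, 0.1857, 0.1556]
tool_rot: [0.0, 0.698, 0.716, -0.001]
contact_force: [0.6, -0.3, -2.7]
gripper_width: 0.248
grasp_force: 60.0
```

Emit:
arm_command --rows '[[10,[0,0,-0.08],[0,0,0]],[10,[0,0,-0.16],[0,0,0]],[10,[0,0,-0.24],[0,0,0]],[10,[0,0,-0.32],[0,0,0]],[10,[0,0,-0.38],[0,0,0]],[10,[0,0,-0.42],[0,0,0]],[10,[0,0,-0.45],[0,0,0]],[10,[0,0,-0.46],[0,0,0]],[10,[0,0,-0.46],[0,0,0]],[10,[0,0,-0.46],[0,0,0]]]'

```text
time: 19.68
tool_pos: [0.4845, 0.186, 0.0196]
tool_rot: [0.001, 0.698, 0.716, 0.001]
contact_force: [1.5, 0.7, -3.8]
gripper_width: 0.245
grasp_force: 60.0
```

Emit:
arm_command --rows '[[10,[0,0,-0.005],[0,0,0]],[10,[0,0,-0.01],[0,0,0]],[10,[0,0,-0.015],[0,0,0]],[10,[0,0,-0.02],[0,0,0]],[10,[0,0,-0.023],[0,0,0]],[10,[0,0,-0.025],[0,0,0]],[10,[0,0,-0.025],[0,0,0]],[10,[0,0,-0.025],[0,0,0]]]'

```text
time: 20.35
tool_pos: [0.4834, 0.186, 0.0109]
tool_rot: [-0.0, 0.698, 0.716, -0.0]
contact_force: [-0.5, -0.3, -2.7]
gripper_width: 0.257
grasp_force: 60.0
```

Emit:
arm_command --rows '[[10,[0,0,-0.004],[0,0,0]],[10,[0,0,-0.008],[0,0,0]],[10,[0,0,-0.012],[0,0,0]],[10,[0,0,-0.014],[0,0,0]],[10,[0,0,-0.014],[0,0,0]],[10,[0,0,-0.014],[0,0,0]]]'

```text
time: 20.85
tool_pos: [0.4834, 0.186, 0.0067]
tool_rot: [-0.0, 0.698, 0.716, -0.0]
contact_force: [-0.2, 0.2, -3.0]
gripper_width: 0.249
grasp_force: 60.0
```

Emit:
arm_command --rows '[[10,[0,0,-0.003],[0,0,0]],[10,[0,0,-0.005],[0,0,0]],[10,[0,0,-0.005],[0,0,0]],[10,[0,0,-0.005],[0,0,0]]]'

```text
time: 21.18
tool_pos: [0.4837, 0.186, 0.0057]
tool_rot: [0.0, 0.698, 0.716, 0.0]
contact_force: [-2.5, -1.1, -0.5]
gripper_width: 0.249
grasp_force: 60.5
```

Touching lightly. I'll lower one more small step, then release and lift clear.

Emit:
arm_command --rows '[[10,[0,0,-0.001],[0,0,0]],[10,[0,0,-0.002],[0,0,0]],[10,[0,0,-0.002],[0,0,0]],[50,[0,0,-0.002],[0,0,0]],[50,[0,0,-0.002],[0,0,0]],[50,[0,0,-0.002],[0,0,0]],[50,[0,0,-0.002],[0,0,0]],[50,[0,0,-0.002],[0,0,0]],[50,[0,0,-0.002],[0,0,0]],[50,[0,0,-0.002],[0,0,0]]]'

```text
time: 22.02
tool_pos: [0.4835, 0.186, 0.0046]
tool_rot: [0.0, 0.698, 0.716, 0.0]
contact_force: [-0.7, 0.4, -0.7]
gripper_width: 0.585
grasp_force: 0.0
```

Emit:
arm_command --rows '[[50,[0,0,0.05],[0,0,0]],[50,[0,0,0.1],[0,0,0]],[50,[0,0,0.2],[0,0,0]],[50,[0,0,0.3],[0,0,0]],[50,[0,0,0.4],[0,0,0]],[50,[0,0,0.5],[0,0,0]],[50,[0,-0.1,0.6],[0,0,0]],[50,[0,-0.2,0.7],[0,0,0]],[50,[0,-0.3,0.8],[0,0,0]],[50,[0,-0.3,0.8],[0,0,0]],[50,[0,-0.3,0.8],[0,0,0]]]'

```text
time: 22.93
tool_pos: [0.4849, 0.0948, 0.2477]
tool_rot: [0.002, 0.699, 0.715, 0.002]
contact_force: [0.8, 0.1, 0.2]
gripper_width: 0.584
grasp_force: 0.0
```

```bash
python3 - <<'E'
from h import *
f=grab('wrist'); P=cloud(f); ok=(f['z_map']>0)&(abs(P[...,0]-.49)<.06)&(abs(P[...,1]-.18)<.075)
for lo,hi in ((.027,.09),(.07,.085)):
    q=P[ok&(P[...,2]>lo)&(P[...,2]<hi)]; print(len(q),cv2.minAreaRect(q[:,:2].astype(np.float32)),np.percentile(q[:,2],[5,50,95]))
A=np.c_[q[:,:2]-q[:,:2].mean(0),np.ones(len(q))]; print('tilt',np.linalg.lstsq(A,q[:,2],rcond=None)[0])
g=grab('scene')
cv2.imwrite('pics/e1.png',np.hstack([cv2.resize(f['color'],(400,300)),cv2.resize(g['color'],(400,300))])[...,::-1])
E
```

```text
2699 ((0.4832425117492676, 0.18625853955745697), (0.045956991612911224, 0.07522676140069962), 1.1706910133361816) [0.03214562 0.03495592 0.0761289 ]
1330 ((0.4831030070781708, 0.18570533394813538), (0.021248051896691322, 0.06324733048677444), 1.7502994537353516) [0.07328004 0.07501623 0.07644145]
tilt [0.01333291 0.00058507 0.07498623]
```

View pics/e1.png

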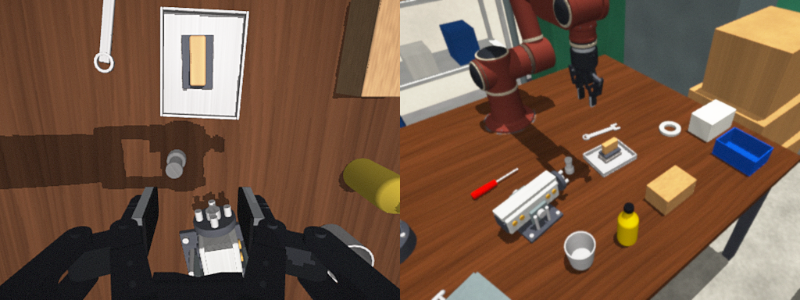

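The stone stands upright in the tray at (198,62) in the wrist view, 7 mm and 6 mm from the tray's centre, and the other items look undisturbed. Handing in.

```bash
python3 -c "
from plant import manip; print(manip.job_done())"
```

```text
the job is handed in; nothing more can be done
None
```

I stroked the joint face from the coupling end to the plain end at about 9–11 N by the wrist sensor, set the stone upright in its tray and handed the job in with no verdict returned; the reported TCP lay about 39 mm beyond the real fingertips, so my first grasp closed on air above the grip, and I corrected for that.

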